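Drive a tight dowel pin out of its block with a drift rod

TASK

Lower the hinged guard gently onto the catch tray and lay the loose steel drift rod in the pair of vee rests in front of the bore whose solid pin stands proud of the block. Then, with the guard down, push the drift from behind until it has driven that pin right through the block into the catch tray, and leave the drift lying in the rests and the bore. Move the pin only with the drift, leave the hollow bushing seated in the other bore, and do not disturb the things lying about.

Things in the scene. Friction and masses are not known exactly. Their poses are not given: they have to be found in the camera images.
- fixture: steel drift-out fixture fixed to the bench. Origin: centre of the underside of its base plate (150 x 256 x 10 mm); y axis = push direction, z up. Along y: vee rests, block with two bores, catch tray with guard. The block, 120 wide (x), spans y=0 (entry face) to y=36 mm (exit face), top at z=85, two screw heads on it up to z=89
- bore_a (a point): centre of the entry mouth of the bore at fixture x=-28, y=0, z=55 mm. Both bores are 21 mm wide, 36 mm long, right through the block along fixture y. A sprung plunger in each holds what sits there: the pin takes roughly 5 to 9 N to slide
- bore_b (a point): the same for the bore at fixture x=+28 mm
- rest_a (a point): on the line of bore_a, 78 mm before it, midway between its two vee rests. These are 8 mm thick (along y), centred at fixture y=-36 and y=-120 mm, with rims up to z=59 and 19 mm to either side of the line. A 16 mm rod lying in them has its axis at z=55, in line with the bore. Between and behind the rests it is free down to the base plate (z=10)
- rest_b (a point): the same for bore_b
- tray (a point): centre of the floor of the catch tray behind the block (fixture y=36 to 123, z=34 mm; inner width 130, walls up to z=84), where the pin comes out and drops
- guard (a joint): angle (rad) of the sheet guard over the catch tray: 0 = lying closed on its stop, positive = free edge swung up, at most 1.5 (nearly upright). 142 wide, 82 long, 3 mm thick, 0.12 kg. A friction hinge (0.15 N m) keeps it where it is left; press it down on its outer face, about 60 mm from the hinge. Closed, its top is at z=88 mm (lip at the free edge 90.5)
- guard_hinge (a point): middle of the guard's hinge line, parallel to fixture x at fixture y=124, z=86 mm; closed, the guard reaches from here towards the block to y=41
- guard_edge (a point): middle of the top of the guard's free edge, 80 mm from the hinge line
- pin: solid steel dowel pin, 20 diameter x 38 mm, origin at its centre, its y axis along its length. It starts in one of the two bores (either one), centre at fixture y=9 mm, so that 10 mm of it stands proud of the entry face
- bushing: steel bushing, 20 diameter x 36 mm, with a dark 11 mm hole, flush in the other bore (from fixture y=0 to 36 mm); origin on its axis 9 mm from the entry face, y axis along its length. It must stay
- drift: plain round steel rod, 16 diameter x 180 mm, 0.2 kg, both ends alike, origin at its centre (on its axis), its y axis along its length. It starts lying on the bench. It may roll
- hub: small rounded hub with a stub of shaft on top, 29 diameter x 32 mm high, standing near the drift; origin at the centre of its underside. Leave it alone
- rotor_side: small black rotor, 28 diameter x 14 mm, near the drift on the side away from the hub; origin at the centre of its underside. Leave it alone
- marker: marker pen 15 x 129 x 17 mm lying beyond the fixture; origin at the centre of its underside, long along its y. Leave it alone
- screwdriver: screwdriver 25 x 197 x 26 mm lying beyond the fixture; origin at the centre of its underside, long along its y. Leave it alone

How it is judged:
On the way, in this order (a step that is already met when the one before it is completed fails the run):
1. the guard is down and the drift lies in the vee rests in line with the pin, the pin not yet driven (value of joint guard below 0.06 rad and z of drift in the frame of fixture between 0.05 and 0.06 m and angle between the y axis of drift and the y axis of fixture, either way round below 0.05 rad and y of pin in the frame of fixture below 0.016 m and ((x of pin in the frame of fixture below 0 m and x of drift in the frame of fixture between -0.034 and -0.022 m) or (x of pin in the frame of fixture above 0 m and x of drift in the frame of fixture between 0.022 and 0.034 m))), for 0.2 s.
2. with the guard down, the pin is out of the far side and in the catch tray (value of joint guard below 0.06 rad and y of pin in the frame of fixture between 0.046 and 0.122 m and x of pin in the frame of fixture between -0.065 and 0.065 m and z of pin in the frame of fixture between 0.03 and 0.05 m), for 0.2 s.
At the end, for the whole second after the job is handed in: guard closed (under 0.06 rad); pin lying at rest in the catch tray, wholly out of the bore; drift at rest in line with the bores (within 5 mm in height and 0.05 rad), its leading end at least 10 mm inside the block; bushing within 5 mm of where it was seated (all of step 2 and linear speed of each of pin, drift below 0.02 m/s and z of drift in the frame of fixture between 0.05 and 0.06 m and angle between the y axis of drift and the y axis of fixture, either way round below 0.05 rad and y of drift in the frame of fixture between -0.08 and -0.01 m and y of bushing in the frame of fixture between 0.004 and 0.014 m and z of bushing in the frame of fixture between 0.05 and 0.06 m); the robot touches nothing.
It fails at once if the guard is slammed: faster than 2 rad/s within its last 0.15 rad (value of joint guard below 0.15 rad and velocity of joint guard below -2 rad/s).
It fails at once if the bushing is pushed more than 5 mm from its seat (not (y of bushing in the frame of fixture between 0.004 and 0.014 m)).
It fails at once if the robot touches the pin itself (contact force between the arm and pin above 1 N).
It fails at once if the fingers touch the pin (contact force between the fingers and pin above 1 N).
It fails at once if a bystander is moved by more than 30 mm (distance of any of hub, rotor_side, marker, screwdriver from where it was at the start of the episode above 0.03 m).
It also fails if it takes over 64 s, if anything falls off the work surface, if the arm or the gripper's body presses on something with over 40 N, if the wrist force passes 120 N, or if a joint passes its speed limit or range.

ROBOT

A 6-joint arm with a two-finger parallel gripper is mounted at the origin on a cart in front of the work surface, level with it; the furniture and walls round the work are solid. World frame = base frame: x ahead of the robot, y to its left, z up, the work surface at z = 0. Lengths are in m, angles in rad, forces in N, time in s.
With the tool pointing down it reaches from about 0.325 to 0.775 m from the base axis. Payload 5.5 kg.
Tool frame: the origin (TCP) lies between the finger pads; the fingertips stand 8 mm ahead of it and the grasp point (between the pads) lies 11 mm behind it (tcp_to_tips is the distance from the TCP to the fingertips, in m); z points along the fingers, y is the line along which they close (so a half turn about z gives the same grasp; the last joint's range is limited). The gripper opens to 88 mm and grips with 3 to 60 N. Pads are 20 mm wide; open, the fingers measure 115 mm over their backs; the gripper's body (75 mm by 178 mm) begins 61 mm behind the grasp point.
Start: joints at [1.099, 0.091, 1.231, -0, 1.82, -0.057], TCP at [0.242, 0.549, 0.231] pointing down, gripper open.
Joint ranges: [-2.87, 2.87], [-0.86, 2.18], [0.17, 2.46], [-1.51, 4.65], [0.06, 2.69], [-2.65, 2.65]. Speed limits (rad/s): [2.57, 2.57, 3.01, 3.14, 3.14, 3.14].

INTERFACE

Orientations are given as a unit quaternion [w, x, y, z].
In Python, from bench import * gives the robot as it stands. Calls block until the motion is done:
- move_to(position, orientation): joint-space move of the TCP to a pose.
- move_l(position, speed=0.15, orientation=None): straight line of the TCP; orientation=None keeps the orientation; speed is the mean speed in m/s.
- movej(angles): joint-space move.
- gripper_open() and close(): open the fingers fully, or close them until they stop; the grip force is fixed at half the most.
- hold(seconds).
- inverse_kinematics(position, orientation): joint angles nearest the present ones, or None.
- state(): the state.
- get_image(name): name is "side" or "top" or "wrist"; returns a dict with "frame" (384x512x3 uint8, blue, green, red), "depth" (384x512 float32, m along the optical axis (not along the pixel's ray), 0 where there is no reading), "camera_matrix" (3x3 intrinsics, pixels), "k1" (the pictures are not rectified: a ray, as slopes to the right and down, at radius r is drawn at 1 + k1 r^2 times it, then the intrinsics apply), "view" (4x4, takes a point from world to camera coordinates). Camera axes: x right, y up, looking along -z (the intrinsics and any distortion apply to the point x, -y, -z); pixel columns grow to the right and rows downward; lengths in m; the calibration is good to about 2 mm. A picture is of the moment at which its call begins.
A pose or a line that the arm cannot do raises IKError and nothing moves.
- job_done(): hands the job in; it is judged then, once.
The state is a dict: "time": time; "joint_pos": joint angles; "dq": joint speeds; "joint_torque": joint torques, N m; "ee_pos": TCP position; "ee_rot": TCP orientation; "ft_force": force on the tool from outside, world axes, zero at the start; "moment": the same for the moment, N m; "finger_gap": finger opening in m; "finger_force": force on a finger pad.
Only numpy, scipy, OpenCV 4.12 (cv2) and the standard library are available. Lean on these libraries where they do the work, as an engineer would, in place of code of your own. Each camera call takes 0.05 s, during which the arm holds its last target. There are 200 camera calls.

## Working session

There is one attempt and no reset: what is moved stays moved. The work goes in short steps, each a Python script; the robot and the scene stay as the last script left them, time stands still between calls to the robot, and variables do not carry over. Pictures are saved under pics/ and viewed, at most 10 in all, crops included, and the job is handed in when it is done.

```bash
mkdir -p pics; cat > h.py <<'E'
from bench import *
import numpy as np, cv2
from scipy.spatial.transform import Rotation as R
def snap(n):
    im=get_image(n); np.savez('pics/%s.npz'%n,**{k:np.array(v) for k,v in im.items()}); return im
def rays(im,uv):
    K=np.array(im['camera_matrix']);k=float(im['k1'])
    p=cv2.undistortPoints(np.array(uv,float).reshape(-1,1,2),K,np.array([k,0,0,0,0.])).reshape(-1,2)
    return p
def pt(im,u,v,z=None):
    """world point from depth, or on plane z"""
    x,y=rays(im,[(u,v)])[0]; V=np.linalg.inv(np.array(im['view']))
    d=np.array([x,-y,-1.])
    if z is None:
        w=im['depth'][int(round(v))-1:int(round(v))+2,int(round(u))-1:int(round(u))+2]
        s=np.median(w[w>0])
    else:
        s=(z-V[2,3])/(V[:3,:3]@d)[2]
    return V[:3,:3]@(d*s)+V[:3,3]
E
python3 - <<'E'
from h import *
for n in('top','side'):
    im=snap(n);print(n,im['k1'],np.round(im['camera_matrix'],1).tolist(),np.round(im['view'],3).tolist())
    cv2.imwrite('pics/%s0.png'%n,cv2.resize(im['frame'],(800,600),interpolation=cv2.INTER_CUBIC))
print(state())
E
```

```text
top 0.0026237963022707413 [[375.7, 0.0, 249.1], [0.0, 375.7, 194.1], [0.0, 0.0, 1.0]] [[-0.001, -1.0, 0.005, -0.02], [0.994, -0.001, 0.106, -0.537], [-0.106, 0.005, 0.994, -0.88], [0.0, 0.0, 0.0, 1.0]]
side -0.026514347142924655 [[448.9, 0.0, 262.1], [0.0, 448.9, 200.1], [0.0, 0.0, 1.0]] [[-0.972, -0.235, -0.003, 0.523], [0.113, -0.479, 0.87, -0.141], [-0.206, 0.846, 0.492, -0.761], [0.0, 0.0, 0.0, 1.0]]
{'time': 0.1, 'joint_pos': array([ 1.09932090e+00,  9.18309445e-02,  1.23173708e+00, -3.42237362e-06,
        1.81978115e+00, -5.67091795e-02]), 'dq': array([ 0.00084137, -0.00199696, -0.00089038,  0.00016819, -0.00018358,
       -0.00082835]), 'joint_torque': array([ 2.21900060e-03, -4.47856772e+01, -4.07568491e+01,  7.00549688e-02,
        2.84493109e-02, -1.19226406e-04]), 'ee_pos': array([0.24168622, 0.54891287, 0.22960759]), 'ee_rot': array([-2.27654337e-04,  2.05900133e-01,  9.78572615e-01, -8.48245959e-04]), 'ft_force': array([ 0.23817647, -0.82312061, -0.28947714]), 'moment': array([-0.04443635, -0.04831976,  0.00144269]), 'finger_force': 0.0, 'finger_gap': 0.08799195416298006}
```

View pics/top0.png

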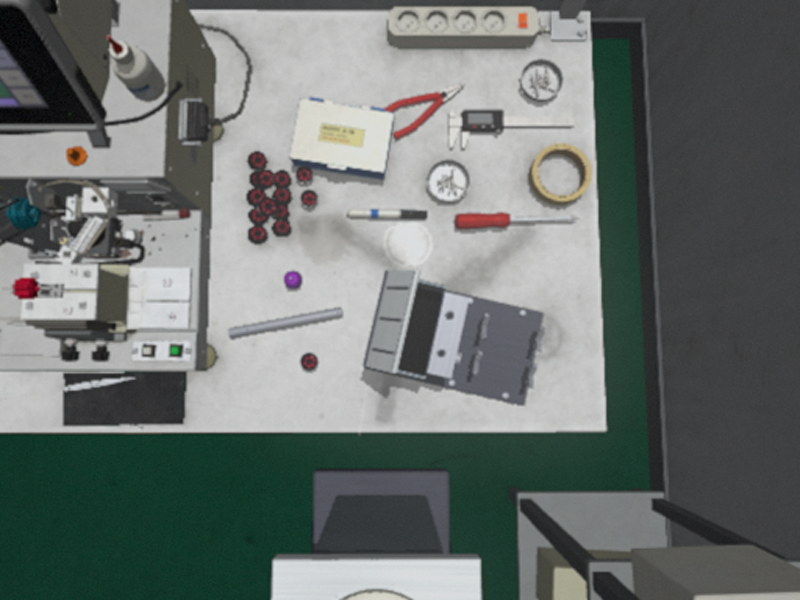

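View pics/side0.png

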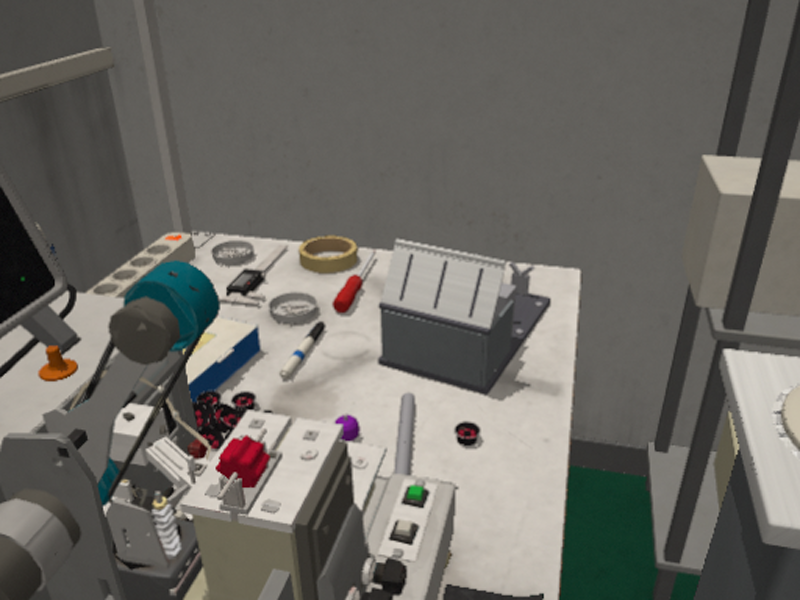

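The top view shows the fixture at (455,340), pushing towards image left (world +y), with the guard standing at (390,325). The drift runs (230,332)–(342,313), the hub is at (292,280) and the rotor at (309,362). The side view confirms the guard is up. I'll enlarge the fixture and drift area.

```bash
python3 - <<'E'
import numpy as np,cv2
f=np.load('pics/top.npz')['frame']
cv2.imwrite('pics/c1.png',cv2.resize(f[168:264,228:356],(800,600),interpolation=cv2.INTER_CUBIC))
E
```

```text
(no output)
```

View pics/c1.png

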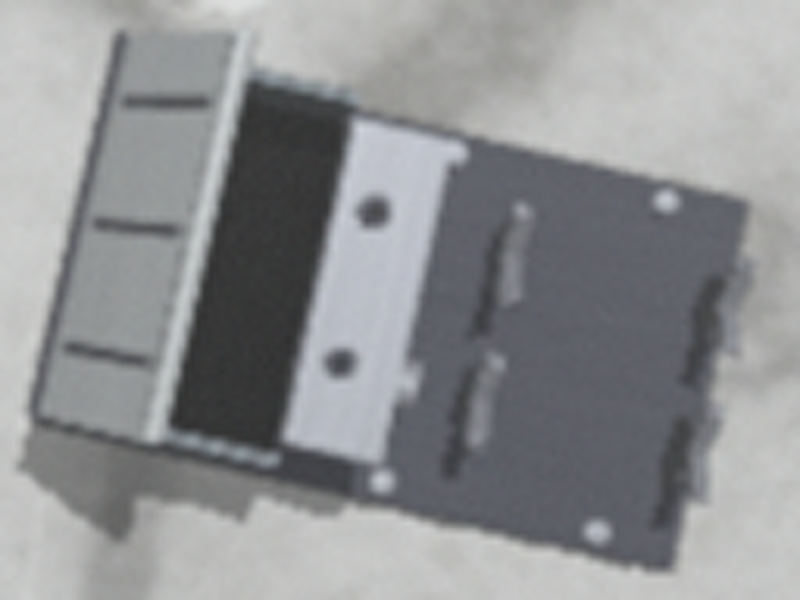

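The pin's bright stub shows at (410,382), so it is in the lower bore, bore_a (x=-28). Block-top corners are at (352,112), (283,442) and (384,462). Base-plate corners are at (750,200) and (672,570). Next I'll fit the fixture pose and the drift.

```bash
python3 - <<'E'
from h import *
from scipy.optimize import least_squares
im={k:v for k,v in np.load('pics/top.npz').items()}
C=[((352,112),(60,36,85)),((283,442),(-60,36,85)),((384,462),(-60,0,85)),((750,200),(75,-128,10)),((672,570),(-75,-128,10)),((410,382),(-28,-5,65)),((452,140),(60,0,85))]
uv=np.array([[228+(a+.5)*.16-.5,168+(b+.5)*.16-.5] for (a,b),_ in C]);P=np.array([p for _,p in C])/1e3
W=np.array([pt(im,u,v,p[2]) for (u,v),p in zip(uv,P)])
f=lambda q:(R.from_euler('z',q[2]).apply(P)[:,:2]+q[:2]-W[:,:2]).ravel()
s=least_squares(f,[.45,-.1,-.2]);print('fix',s.x,np.degrees(s.x[2]),'res mm',(s.fun.reshape(-1,2)*1e3).round(1).tolist())
# depth check of heights
for (u,v) in uv[[5]]: print(pt(im,u,v))
print('block top z',pt(im,228+355*.16,168+290*.16),'base',pt(im,228+580*.16,168+400*.16),'table',pt(im,228+770*.16,168+60*.16))
# drift: top points z=.016 via depth mask region
F=im['frame'];pts=[]
for v in range(190,225):
  for u in range(140,228):
    if im['depth'][v,u]>0:
      p=pt(im,u,v)
      if 0.006<p[2]<.03: pts.append((u,v,*p))
pts=np.array(pts);print(len(pts))
g=F[:,:,1].astype(int)
m=np.zeros(g.shape,np.uint8);m[190:225,140:228]=(F[190:225,140:228].max(2)<185)*255
n,l,st,c=cv2.connectedComponentsWithStats(m)
for i in range(1,n):
  if st[i,4]>20: print(st[i],c[i])
i=1+np.argmax(st[1:,4]);ys,xs=np.where(l==i)
r=cv2.minAreaRect(np.c_[xs,ys].astype(np.float32));print(r)
for q in cv2.boxPoints(r): print(q,pt(im,*q,z=.008).round(4))
for n_,u,v,z in(('hub',292,280,.03),('rot',309,362,.014),('d1',230,332.5,.012),('d2',342,313,.012),('marker',348,214,.01),('marker2',427,215,.01)): print(n_,pt(im,u/1.5625,v/1.5625,z).round(4))
E
```

```text
fix [ 0.48244094 -0.12256675 -0.22833874] -13.082846026553186 res mm [[-1.7, -1.1], [0.6, -0.0], [-0.4, 1.0], [1.1, -0.2], [-0.8, -0.7], [0.8, 1.0], [0.4, 0.0]]
[ 0.45322753 -0.12226009  0.06398872]
block top z [ 0.48509761 -0.10132458  0.08418812] base [ 0.44589622 -0.19615518  0.01039634] table [ 5.81666398e-01 -2.77469676e-01 -9.24344580e-05]
473
[146 196  74  22 634] [182.06309148 206.55205047]
((182.3074493408203, 206.4890899658203), (9.121715545654297, 74.8916244506836), 79.2156982421875)
[144.66959 209.01535] [0.5027 0.2356 0.008 ]
[218.23853 195.00223] [0.5372 0.0551 0.008 ]
[219.94531 203.96283] [0.515  0.0507 0.008 ]
[146.37637 217.97595] [0.4807 0.2308 0.008 ]
hub [0.5735 0.1296 0.03  ]
rot [0.447  0.1037 0.014 ]
d1 [0.4932 0.2281 0.012 ]
d2 [0.5236 0.0531 0.012 ]
marker [0.6833 0.0448 0.01  ]
marker2 [ 0.6816 -0.082   0.01  ]
```

```bash
cat >> h.py <<'E'
FX=np.array([.4824,-.1226]);YAW=-.2283;RF=R.from_euler('z',YAW)
def fw(x,y,z): # fixture mm -> world m
    return RF.apply(np.array([x,y,z])/1e3)+[*FX,0]
def wf(p): return RF.inv().apply(np.asarray(p)-[*FX,0])*1e3
def cloud(im):
    d=np.asarray(im['depth']);v,u=np.mgrid[0:384,0:512];r=rays(im,np.c_[u.ravel(),v.ravel()])
    s=d.ravel()[:,None];V=np.linalg.inv(np.array(im['view']))
    P=(np.c_[r[:,0],-r[:,1],-np.ones(len(r))]*s)@V[:3,:3].T+V[:3,3]
    P[d.ravel()<=0]=np.nan;return P.reshape(384,512,3)
E
python3 - <<'E'
from h import *
for n in('top','side'):
    im=dict(np.load('pics/%s.npz'%n));P=cloud(im).reshape(-1,3);P=P[~np.isnan(P[:,0])]
    if n=='top':
        for y0 in np.arange(.2,.65,.05):
            print(round(y0,2),[ (round(float(q.max()),2) if len(q:=P[(P[:,1]>=y0)&(P[:,1]<y0+.05)&(P[:,0]>=x0)&(P[:,0]<x0+.1)][:,2]) else None) for x0 in np.arange(.1,.8,.1)])
    L=wf(P)
    g=L[(abs(L[:,0])<60)&(L[:,1]>60)&(L[:,1]<150)&(L[:,2]>95)&(L[:,2]<190)]
    print(n,len(g))
    if len(g)>10:
        top=g[g[:,2]>g[:,2].max()-6];print('top edge',top.mean(0));c=np.polyfit(g[:,1]-124,g[:,2]-86,1)
        ang=np.arctan2(g[:,2]-86,124-g[:,1]);print('angles',np.percentile(ang,[5,25,50,75,95]))
    D=P[(P[:,0]>.47)&(P[:,0]<.55)&(P[:,1]>.03)&(P[:,1]<.25)&(P[:,2]>.009)&(P[:,2]<.022)]
    print('drift',len(D))
    if len(D)>20:
        c=D.mean(0);w=np.linalg.svd((D-c)[:,:2])[2][0];t=(D-c)[:,:2]@w
        print(c,w,np.degrees(np.arctan2(-w[0]*np.sign(w[1]),abs(w[1]))),t.min(),t.max(),'mid',c[:2]+w*(t.min()+t.max())/2)
E
```

```text
0.2 [-0.74, -0.74, 0.0, 0.02, 0.02, 0.03, 0.22]
0.25 [-0.74, -0.74, 0.01, 0.11, 0.12, 0.23, 0.34]
0.3 [-0.74, -0.74, 0.01, 0.12, 0.2, 0.23, 0.43]
0.35 [-0.74, -0.74, 0.01, 0.2, 0.22, 0.25, 0.4]
0.4 [-0.74, -0.74, 0.01, 0.2, 0.25, 0.25, 0.32]
0.45 [-0.74, -0.74, 0.01, 0.12, 0.22, 0.23, 0.23]
0.5 [-0.74, -0.74, 0.0, 0.11, 0.1, 0.08, None]
0.55 [-0.74, -0.74, 0.0, 0.0, 0.08, 0.07, None]
0.6 [-0.74, -0.74, None, None, None, None, None]
top 1053
top edge [ -1.66753807  81.98245739 157.30477028]
angles [0.99919468 1.02145934 1.03468458 1.05188323 1.08827736]
drift 456
[0.50869048 0.14212825 0.01408292] [ 0.18579107 -0.98258927] 10.70725686392905 -0.09006536165068911 0.09019070577823798 mid [0.50870212 0.14206667]
side 2453
top edge [ -0.59192608  84.31540578 157.09296022]
angles [0.98304055 1.01846681 1.0384854  1.06276384 1.12823331]
drift 474
[0.51266911 0.12565515 0.01491942] [-0.18787458  0.98219303] 10.828773276120103 -0.0729435204483834 0.0628066740896695 mid [0.51362134 0.12067698]
```

```bash
cat >> h.py <<'E'
def down(phi):
    c,s=np.cos(phi),np.sin(phi)
    q=R.from_matrix(np.array([[-s,c,0],[c,s,0],[0,0,-1]])).as_quat();return q[[3,0,1,2]]
def F(): return np.round(state()['ft_force'],1)
E
python3 - <<'E'
from h import *
s=state();p=s['ee_pos'].copy();p[2]=.36
q=down(YAW)
def tcp(th,off): 
    n=np.array([np.sin(th),np.cos(th)]);c=np.array([124,86])+60*np.array([-np.cos(th),np.sin(th)])+(2+off)*n
    return fw(0,c[0]+10,c[1]+8)
a=tcp(1.04,25)
print(inverse_kinematics(p,s['ee_rot']),inverse_kinematics(a+[0,0,.12],q),inverse_kinematics(tcp(0,0),q))
move_l(p,.3)
move_to(a+np.array([0,0,.1]),q); close()
move_l(a,.2)
print(state()['time'],state()['ee_pos'],a,F())
for th in np.arange(1.0,.01,-.2):
    move_l(tcp(th,0),.1); print(round(th,2),F(),end=' ')
for off in (4,2,1,0,-1,-2,-3):
    move_l(tcp(0,off),.03); f=F(); print(off,f)
    if f[2]>8: break
print(state()['time'],state()['ee_pos'])
move_l(tcp(0,60),.25)
im=snap('top');L=wf(cloud(im).reshape(-1,3));L=L[~np.isnan(L[:,0])]
g=L[(abs(L[:,0])<60)&(L[:,1]>48)&(L[:,1]<118)&(L[:,2]>40)&(L[:,2]<110)]
if len(g): print(len(g),np.polyfit(g[:,1],g[:,2],1),np.median(g[:,2]))
cv2.imwrite('pics/top1.png',cv2.resize(im['frame'][150:288,150:334],(800,600),interpolation=cv2.INTER_CUBIC))
E
```

```text
[ 1.09932090e+00  1.63759360e-01  9.18556230e-01 -3.75964471e-06
  2.06103359e+00 -5.67101063e-02] [-6.45762387e-02 -1.31814154e-01  1.36388286e+00 -4.44089210e-16
  1.90952394e+00  1.63723761e-01] [-1.68691068e-01 -1.60313374e-01  1.71462093e+00 -4.44089210e-16
  1.58728510e+00  5.96089320e-02]
4.8917 [0.51145933 0.00100182 0.16054486] [0.5111229  0.00101866 0.1594122 ] [ 0.1 -1.1  0.2]
1.0 [-0.1 -0.  -0.2] 0.8 [ 0.5 -0.1 -0.4] 0.6 [-0.9  0.3  0.3] 0.4 [-0.4  0.4  0.8] 0.2 [0.7 0.8 0.4] 4 [-0.2  0.  -0.3]
2 [ 0.4 -0.6  0.5]
1 [ 0.  -0.2  1. ]
0 [-0.3 -0.8  1.9]
-1 [-1.8 -1.8  6.1]
-2 [-4.1 -0.1  8.9]
8.05 [ 0.49920881 -0.05059546  0.09570343]
208 [-4.17515853e-03  8.79843941e+01] 87.66472928464219
```

Guard closed: its top is flat at z≈88 mm. Next, the drift, gripped 24 mm from centre so the fingers clear the hub and rotor.

```bash
python3 - <<'E'
from h import *
phi=np.radians(10.75);u=np.array([-np.sin(phi),np.cos(phi)])
g=np.array([.5088,.1421])+.024*u
gripper_open()
move_to([*g,.10],down(phi));print('at',state()['ee_pos'])
im=snap('wrist');P=cloud(im).reshape(-1,3);D=P[(P[:,0]>.45)&(P[:,0]<.56)&(P[:,1]>.03)&(P[:,1]<.25)&(P[:,2]>.009)&(P[:,2]<.02)]
if len(D)>20:
    c=np.median(D,0);w=np.linalg.svd((D-D.mean(0))[:,:2])[2][0];print('wrist drift',len(D),D.mean(0),w,D.min(0),D.max(0))
move_l([*g,.0105],.12);print(state()['ee_pos'],F())
close();s=state();print(s['finger_gap'],s['finger_force'],s['ee_pos'])
move_l([*g,.19],.2);s=state();print(s['finger_gap'],s['finger_force'],s['time'],F())
E
```

```text
at [0.5046838  0.16495227 0.10044088]
wrist drift 3481 [0.50253071 0.15715508 0.01464004] [ 0.07293752 -0.99733651] [0.45003187 0.07496152 0.00900382] [0.52965544 0.23216564 0.01908122]
[0.50474021 0.16559887 0.01093059] [-0.2  0.4  0.6]
0.01520030123274367 29.999460875988007 [0.50446169 0.16570819 0.01057644]
0.015351265637303177 29.999295473098755 13.875 [ 0.7  0.1 -1.6]
```

```bash
python3 - <<'E'
from h import *
q=down(YAW)
a=fw(-28,-82,0)
move_to([*a[:2],.19],q)
move_l([*a[:2],.085],.15)
im=snap('wrist');cv2.imwrite('pics/w1.png',im['frame'])
im=snap('side');cv2.imwrite('pics/s1.png',cv2.resize(im['frame'][120:288,230:454],(800,600),interpolation=cv2.INTER_CUBIC))
print(state()['ee_pos'],a,F(),state()['time'])
E
```

```text
[ 0.43735805 -0.19643632  0.08655998] [ 0.43656813 -0.19613529  0.        ] [-0.1 -0.3 -1. ] 16.2
```

View pics/w1.png

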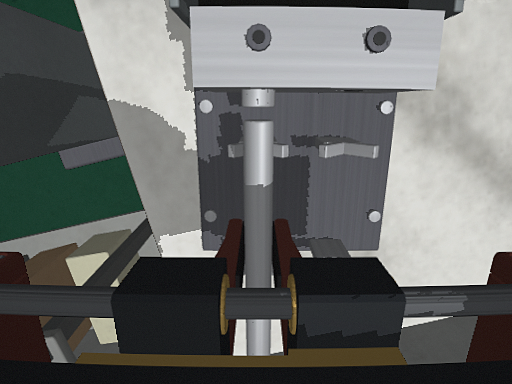

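The wrist view shows the held rod at column ~258, in line with the pin at (258,97). The rod's lead end is at row 121, short of the pin. I'll check this numerically and lay it down.

```bash
python3 - <<'E'
from h import *
im=dict(np.load('pics/wrist.npz'));L=wf(cloud(im).reshape(-1,3)).reshape(384,512,3)
def edge(v): return [L[v,u].round(1).tolist() for u in (248,258,268)]
for v in (92,98,104,124,135,150,180): print(v,edge(v))
a=state()['ee_pos'];q=down(YAW)
b=fw(-28,-82,0)
for z in (.066,.062,.0600,.0588):
    move_l([*b[:2],z],.06);print(z,state()['ee_pos'],F())
    if F()[2]>8: break
E
```

```text
92 [[-33.6, -2.2, 63.8], [-28.0, -2.2, 64.6], [-22.4, -2.1, 62.3]]
98 [[-33.6, -5.4, 64.1], [-28.0, -5.4, 65.4], [-22.4, -5.4, 62.8]]
104 [[-33.7, -8.7, 63.9], [-28.0, -8.7, 64.7], [-22.3, -8.7, 63.1]]
124 [[-32.9, -17.9, 91.0], [-28.1, -18.0, 90.6], [-23.2, -18.0, 89.9]]
135 [[-32.9, -23.2, 91.5], [-28.1, -23.0, 93.6], [-23.1, -23.3, 90.4]]
150 [[-33.0, -30.7, 90.3], [-28.1, -30.5, 91.7], [-23.1, -30.8, 89.8]]
180 [[-33.1, -45.9, 91.3], [-28.1, -45.8, 92.0], [-22.9, -46.3, 90.0]]
0.066 [ 0.43619286 -0.19596824  0.06531134] [-0.5 -0.4 -1.6]
0.062 [ 0.43647698 -0.19610058  0.06184236] [ 0.1 -0.3 -1.4]
0.06 [ 0.43653215 -0.19610571  0.0599386 ] [ 0.1 -0.7 -1.6]
0.0588 [ 0.43654439 -0.19613737  0.0587601 ] [-0.7  0.4 -1. ]
```

```bash
python3 - <<'E'
from h import *
b=fw(-28,-82,0)
move_l([*b[:2],.0577],.03);print(F())
gripper_open();hold(.2)
move_l([*b[:2],.16],.2)
im=snap('wrist');cv2.imwrite('pics/w2.png',im['frame']);L=wf(cloud(im).reshape(-1,3));
D=L[(abs(L[:,0]+28)<5)&(L[:,1]<-12)&(L[:,1]>-215)&(L[:,2]>50)&(L[:,2]<75)]
for y0 in range(-210,-10,20):
    d=D[(D[:,1]>=y0)&(D[:,1]<y0+20)]
    if len(d)>5: print(y0,len(d),d.mean(0).round(1),d[:,2].max().round(1),d[:,1].min().round(1),d[:,1].max().round(1))
print(state()['time'])
E
```

```text
[ 0.7 -0.5 -1.4]
-190 79 [ -28.  -173.7   62.8] 64.9 -178.1 -170.1
-170 204 [ -28.  -159.8   62.9] 65.0 -169.7 -150.0
-150 213 [ -28.1 -139.9   62.9] 64.6 -149.8 -130.0
-130 225 [ -28.1 -119.9   62.9] 64.6 -130.0 -110.0
-110 233 [ -28.1 -100.    62.9] 65.1 -109.8 -90.1
-90 250 [-28.1 -79.8  62.9] 65.0 -90.0 -70.0
-70 272 [-27.8 -59.6  62.8] 64.9 -70.0 -50.1
-50 288 [-27.7 -39.9  62.8] 65.3 -49.6 -30.2
-30 215 [-27.7 -22.8  62.8] 65.1 -29.8 -16.0
19.7583
```

View pics/w2.png

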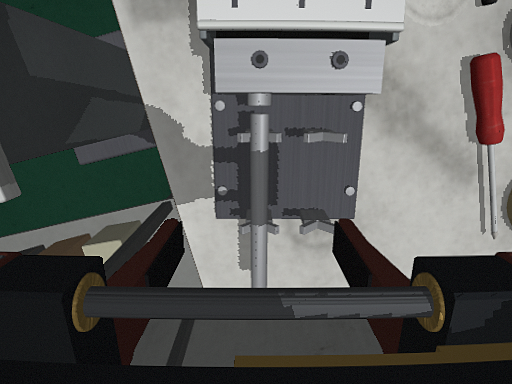

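The rod is seated level at z≈55, x≈-28, with its lead end at y≈-16.5 (picture: rod end at (259,113), pin at (259,99)). Next I push from behind with closed fingers.

```bash
python3 - <<'E'
from h import *
q=down(YAW);z=53
close()
move_to(fw(-28,-224,130),q);move_l(fw(-28,-224,z),.15);print(state()['time'],F())
for y in list(range(-206,-145,6))+[-144]:
    move_l(fw(-28,y,z),.05);print(y,wf(state()['ee_pos']).round(1),RF.inv().apply(F()).round(1))
hold(.3);move_l(fw(-28,-165,z),.1);move_l(fw(-28,-165,170),.25)
im=snap('wrist');cv2.imwrite('pics/w3.png',im['frame']);L=wf(cloud(im).reshape(-1,3))
D=L[(abs(L[:,0]+28)<5)&(L[:,1]<-1)&(L[:,1]>-215)&(L[:,2]>50)&(L[:,2]<75)]
print(D[:,1].min(),D[:,1].max(),D.mean(0),state()['time'])
im=snap('top');cv2.imwrite('pics/t3.png',cv2.resize(im['frame'][168:264,228:356],(800,600),interpolation=cv2.INTER_CUBIC))
E
```

```text
22.4 [ 0.4 -0.3  0.2]
-206 [ -27.9 -205.7   53.3] [0.6 0.6 0.4]
-200 [ -28.  -199.7   53. ] [ 0.3  0.6 -0.3]
-194 [ -28.  -194.2   53. ] [ 0.2 -2.6 -0.1]
-188 [ -28.  -187.9   53. ] [-0.1 -1.4  0.5]
-182 [ -28.  -181.8   52.9] [-0.2 -1.3  1.2]
-176 [ -28.  -175.7   52.9] [-0.3 -1.6  0.6]
-170 [ -28.  -169.7   52.9] [ 0.3 -1.2  0.5]
-164 [ -28.1 -163.3   52.8] [-0.6  0.4 -0.2]
-158 [ -28.1 -157.4   52.9] [-0.2 -0.5  0. ]
-152 [ -28.  -151.5   53. ] [-0.3 -0.5 -0.6]
-146 [ -28.  -145.6   53. ] [0.1 0.  0.7]
-144 [ -28.  -143.8   53. ] [ 0.1 -0.6  1. ]
-133.238744599699 -12.63177441895324 [-28.00617621 -68.78510898  62.79824224] 27.15
```

View pics/w3.png

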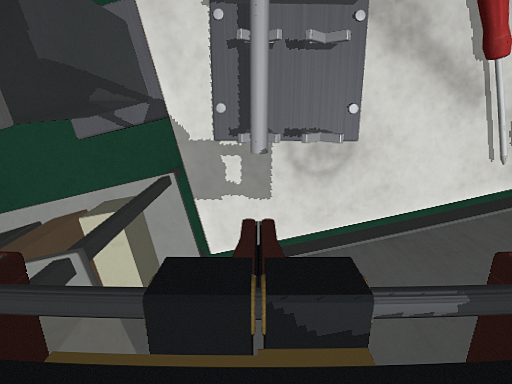

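View pics/t3.png

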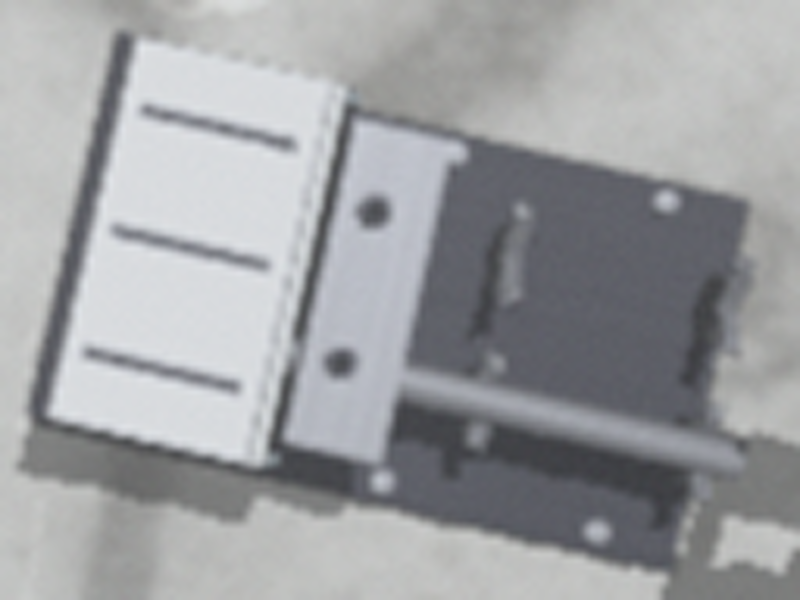

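The drift now lies with its tail at y≈-134 and its lead end at y≈46. The top view shows it running from (735,455) into the block at (405,380) under the closed guard. Push force fell to zero after y=-164. I'll look through the guard slots and the 5 mm slit for the pin.

```bash
python3 - <<'E'
from h import *
q=down(YAW)
move_l(fw(-28,-165,230),.25);move_l(fw(-40,30,230),.3)
im=snap('wrist');L=wf(cloud(im).reshape(-1,3)).reshape(384,512,3)
m=(abs(L[...,0])<64)&(L[...,1]>38)&(L[...,1]<122)&(L[...,2]<80)&(L[...,2]>25)
print(m.sum());p=L[m];
h,e=np.histogram(p[:,2],np.arange(25,85,5));print(h)
k=p[(p[:,2]>42)&(p[:,2]<70)];print(k.round(0)[::max(1,len(k)//25)].tolist())
v,u=np.where((abs(L[...,0])<70)&(L[...,1]>0)&(L[...,1]<125));v0,v1,u0,u1=v.min(),v.max(),u.min(),u.max();print(v0,v1,u0,u1)
c=im['frame'][v0:v1,u0:u1];s=min(800/c.shape[1],600/c.shape[0])
cv2.imwrite('pics/w4.png',cv2.resize(c,None,fx=s,fy=s,interpolation=cv2.INTER_CUBIC));print(state()['time'])
E
```

```text
0
[0 0 0 0 0 0 0 0 0 0 0]
[]
79 383 108 511
28.4417
```

View pics/w4.png

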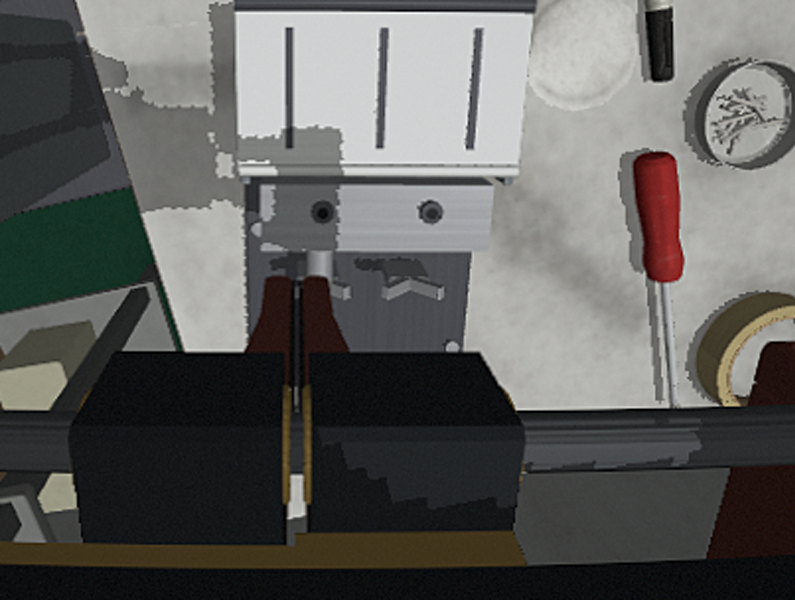

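```bash
python3 - <<'E'
from h import *
print(F(),job_done())
E
```

```text
the job is handed in; nothing more can be done
[-0.2 -0.3 -0.2] None
```

I've handed the job in at about 28 s of the 64 s: the guard is closed and the drift lies in the rests and through bore_a, its lead end about 10 mm past the exit face. The pin should be in the catch tray, but the closed guard hid it from the cameras, so I infer that from the drift's position and the push force falling to zero.

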